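# Put the microscope objectives away in their colour-coded dishes

### The arm

A 7-joint arm with a two-finger parallel gripper is mounted at the origin on the work surface. World frame = base frame: x ahead of the robot, y to its left, z up, the work surface at z = 0. Lengths are in m, angles in rad, forces in N, time in s.
With the tool pointing down it reaches from about 0.425 to 0.95 m from the base axis. Payload 4.7 kg.
Tool frame: the origin (TCP) lies at the very end of the fingers, on their centre line; the grasp point (between the pads) lies tcp_to_grasp behind it (tcp_to_grasp is the distance from the TCP to the grasp point, in m); z points along the fingers, y is the line along which they close (so a half turn about z gives the same grasp; the last joint's range is limited). The gripper opens to 87 mm and grips with 3 to 60 N. Pads are 19 mm wide; open, the fingers measure 117 mm over their backs; the gripper's body (75 mm by 190 mm) begins 51 mm behind the grasp point.
Start: joints at [1.247, 0.469, -0.049, 1.532, 0.024, 1.141, -0.082], TCP at [0.196, -0.646, 0.223] pointing down, gripper open.
Joint ranges: [-2.59, 2.59], [-0.33, 1.99], [-1.39, 1.29], [0.1, 2.45], [-1.04, 4.18], [0.21, 1.99], [-2.66, 2.66]. Speed limits (rad/s): [2.57, 2.57, 3.14, 3.14, 3.14, 3.14, 3.14].

### API

Orientations are given as a unit quaternion [x, y, z, w].
In Python, from workcell import get_state, read_camera, sign_off, tcp_to_grasp gives the robot as it stands.
- The arm moves only by the tool servo_tool, never from a script. Its argument "motion" is a list of rows, each a list of 3 entries, a list of its own where there are three numbers: the turn, a rotation vector about the tool's x, y, z in rad, then the shift along the tool's x, y, z in cm, then the closure, from 0 (fully open) to 1 (shut). In form: [[[ax, ay, az], [x, y, z], gripper], ...]. A call has 1 to 8 rows; each row shifts and turns the commanded pose from where the row before left it, along the tool's axes as they then stand; what a row does not reach is not made up. A row lasts 1/12 s, in which the tool goes at most 41.7 mm and 7.16 degrees, less where a joint would pass 70% of its speed; a pose out of reach is approached as far as the arm can. A call is refused whole if a number of a shift passes 4.17 or a number of a turn 0.125, either way. A call with a gripper value outside its range is refused whole. The fingers move at their own pace and stop on an object; "force" is the grip in N (left out, the last holds). Time passes only in rows, so rows that do not move let the fingers close. It gives the time, the measured TCP pose, the force, the opening and the grip force at its end, in the units of the state.
- get_state(): the state, without advancing time (a new reading comes with each control period).
- read_camera(name): name is "scene" or "top" or "wrist"; returns a dict with "pixels" (384x512x3 uint8, red, green, blue), "depth" (384x512 float32, m along the optical axis (not along the pixel's ray), 0 where there is no reading), "mtx" (3x3 intrinsics, pixels), "position" and "rotation" of the camera in the world; the wrist camera has in their place "T_tool_cam" (4x4, takes a point from camera to tool coordinates, whose origin is the TCP and whose axes are the flange's). Camera axes: x right, y up, looking along -z (the intrinsics and any distortion apply to the point x, -y, -z); pixel columns grow to the right and rows downward; lengths in m; the calibration is good to about 2 mm. The wrist camera is an equidistant fisheye: a pixel r from the principal point sees the ray r / f radians off the axis. A picture is of the moment at which its call begins: read the wrist's pose just before it.
- sign_off(): hands the job in; it is judged then, once.
The state is a dict: "time_s": time; "joint_pos": joint angles; "joint_vel": joint speeds; "joint_efforts": joint torques, N m; "eef_pos": TCP position; "orientation": TCP orientation; "force": force on the tool from outside, world axes, zero at the start; "wrist_torque": the same for the moment, N m; "gripper_width": opening from 0.0 (shut) to 1.0 (fully open); "grip_force": force on a finger pad.
Only numpy, scipy, OpenCV 4.12 (cv2) and the standard library are available. Lean on these libraries where they do the work, as an engineer would, in place of code of your own. Each camera call takes 0.05 s, during which the arm holds its last target. There are 200 camera calls.

### The job

Put the four microscope objectives away one at a time, each standing upright in the dish of its own colour, working from the shortest to the longest: red, yellow, green, then blue. They are glass inside: keep them upright and set each one down on the floor of its dish before letting go, do not drop it. Leave the two black eyepieces standing where they are.

Things in the scene. Friction and masses are not known exactly. Their poses are not given: they have to be found in the camera images.
- objective_red: Loose microscope objective with a red nose: bare aluminium barrel 32 mm in diameter, standing upright, 42 mm tall, 164 g give or take a third. The barrel is a plain cylinder (32 mm) from 4 mm to 30 mm above its foot (foot 30 mm in diameter); above that the red nose tapers to 15 mm. Origin: centre of its underside; z points up through the nose; it is round, so its yaw means nothing.
- objective_yellow: Loose microscope objective with a yellow nose: bare aluminium barrel 32 mm in diameter, standing upright, 49 mm tall, 178 g give or take a third. The barrel is a plain cylinder (32 mm) from 4 mm to 37 mm above its foot (foot 30 mm in diameter); above that the yellow nose tapers to 15 mm. Origin: centre of its underside; z points up through the nose; it is round, so its yaw means nothing.
- objective_green: Loose microscope objective with a green nose: bare aluminium barrel 32 mm in diameter, standing upright, 56 mm tall, 192 g give or take a third. The barrel is a plain cylinder (32 mm) from 4 mm to 44 mm above its foot (foot 30 mm in diameter); above that the green nose tapers to 15 mm. Origin: centre of its underside; z points up through the nose; it is round, so its yaw means nothing.
- objective_blue: Loose microscope objective with a blue nose: bare aluminium barrel 32 mm in diameter, standing upright, 63 mm tall, 206 g give or take a third. The barrel is a plain cylinder (32 mm) from 4 mm to 51 mm above its foot (foot 30 mm in diameter); above that the blue nose tapers to 15 mm. Origin: centre of its underside; z points up through the nose; it is round, so its yaw means nothing.
- dish_red: Round shallow red storage dish, fixed to the bench: 60 mm outside diameter, 54 mm inside, floor 3 mm thick, rim 7 mm above its underside. Origin: centre of its underside (the top of the 2 mm bench mat, z = 0.002); z up.
- dish_yellow: Round shallow yellow storage dish, fixed to the bench: 60 mm outside diameter, 54 mm inside, floor 3 mm thick, rim 7 mm above its underside. Origin: centre of its underside (the top of the 2 mm bench mat, z = 0.002); z up.
- dish_green: Round shallow green storage dish, fixed to the bench: 60 mm outside diameter, 54 mm inside, floor 3 mm thick, rim 7 mm above its underside. Origin: centre of its underside (the top of the 2 mm bench mat, z = 0.002); z up.
- dish_blue: Round shallow blue storage dish, fixed to the bench: 60 mm outside diameter, 54 mm inside, floor 3 mm thick, rim 7 mm above its underside. Origin: centre of its underside (the top of the 2 mm bench mat, z = 0.002); z up.
- eyepiece_a: Loose black microscope eyepiece (bystander), 36 mm in diameter, 40 mm tall, standing upright on the mat, with no coloured ring. Origin: centre of its underside; z up.
- eyepiece_b: Loose black microscope eyepiece (bystander), 36 mm in diameter, 40 mm tall, standing upright on the mat, with no coloured ring. Origin: centre of its underside; z up.
Not all that is in view belongs to the job. Several things have the shape of the dish_blue; the one meant has the colours described above.

How it is judged:
By the outcome, as a careful person would: the job done as asked, in the order asked, and still so for the second after the job is handed in, with the robot touching nothing.
It also fails if it takes over 134 s, if anything falls off the work surface, if the arm or the gripper's body presses on something with over 40 N, if the wrist force passes 120 N, or if a joint passes its speed limit or range.

## Working session

There is one attempt and no reset: what is moved stays moved. The work goes in short steps, Python scripts to look and compute and a tool call to move; the robot and the scene stay as the last step left them, time stands still between calls to the robot, and variables do not carry over. Pictures are saved under pics/ and viewed, at most 14 in all, crops included, and the job is handed in when it is done.

Besides the shell and the picture viewer there is one more tool, called after "Call:" by a JSON object that holds its "name" and its "arguments", one argument or row to a line. servo_tool: Moves the arm, as the interface text tells. Its arguments: {"type":"object","properties":{"motion":{"type":"array","items":{"type":"array"}},"force":{"type":"number"}},"required":["motion"]}

```bash
mkdir -p pics
python3 - <<'E'
from workcell import *
import cv2,numpy as np
print(get_state(),tcp_to_grasp)
for n in("top","scene"):
    c=read_camera(n);cv2.imwrite(f"pics/{n}0.png",c["pixels"][...,::-1]);np.savez(f"{n}0.npz",**c)
    print(n,c["mtx"],c["position"],c["rotation"],c.keys())
E
```

```text
{'time_s': 0.0, 'joint_pos': array([ 1.24710675,  0.46940099, -0.04859748,  1.53367313,  0.02413604,
        1.14100741, -0.08227744]), 'joint_vel': array([ 0.00187041,  0.001254  , -0.00089109, -0.00041376,  0.00089962,
        0.00079904,  0.00098581]), 'joint_efforts': array([ 6.40375274e-04, -5.07983494e+01, -8.06339085e-02, -2.36158615e+01,
       -6.14742399e-02,  3.76878516e-02,  1.57633217e-04]), 'eef_pos': array([ 0.19594272, -0.64531483,  0.22153553]), 'orientation': array([ 9.89151375e-01,  1.46896742e-01, -1.89730325e-04, -9.31876660e-04]), 'force': array([ 0.12326302, -0.18565088,  0.04488594]), 'wrist_torque': array([ 0.00417528, -0.02565788,  0.00789983]), 'grip_force': 0.0, 'gripper_width': 0.9979265425462597} 0.0187
top [[425.57029739   0.         255.01853654]
 [  0.         425.57029739 191.920585  ]
 [  0.           0.           1.        ]] [ 0.24603039 -0.01624652  1.13483031] [-0.06459459  0.06706189  0.71368334 -0.69425235] dict_keys(['pixels', 'depth', 'mtx', 'position', 'rotation'])
scene [[415.04994842   0.         248.67457967]
 [  0.         415.04994842 185.86078341]
 [  0.           0.           1.        ]] [ 1.04532071 -0.27037432  0.7171482 ] [0.31685971 0.20658352 0.49918233 0.77957692] dict_keys(['pixels', 'depth', 'mtx', 'position', 'rotation'])
```

View pics/top0.png

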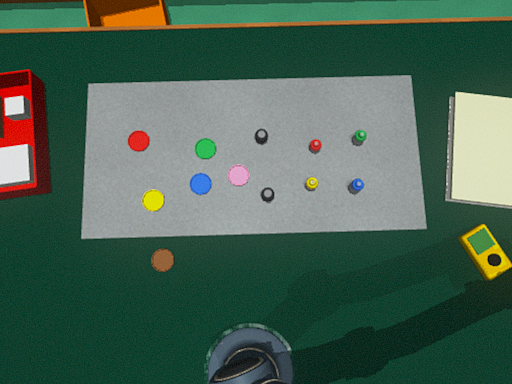

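View pics/scene0.png

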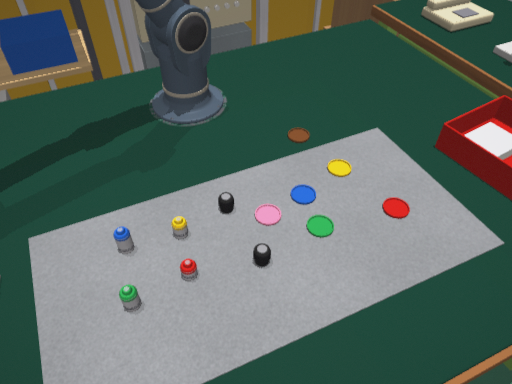

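Top view: the dishes are red (139,141), yellow (153,200), green (205,149) and blue (200,184). The objectives are red (315,146), yellow (312,184), green (360,136) and blue (357,185), and the eyepieces are at (261,135) and (267,194). Three discs have the dish_blue shape: (200,184) blue, (238,175) pink and (162,260) brown. Only (200,184) is blue. I'll confirm that in a crop and locate everything from both views.

```bash
cat > h.py <<'E'
import numpy as np,cv2
from scipy.spatial.transform import Rotation as R
def ray(c,uv):
    K=c["mtx"];d=np.array([(uv[0]-K[0,2])/K[0,0],-(uv[1]-K[1,2])/K[1,1],-1.])
    q=np.array(c["rotation"]);M=R.from_quat(q).as_matrix() if q.size==4 else q
    return np.array(c["position"]),M@d
def onz(c,uv,z):
    p,d=ray(c,uv);return p+d*(z-p[2])/d[2]
H={"red":[(0,6),(174,180)],"yellow":[(23,33)],"green":[(58,78)],"blue":[(105,125)]}
def blobs(c,col,lo=6):
    hsv=cv2.cvtColor(c["pixels"],cv2.COLOR_RGB2HSV);m=0
    for a,b in H[col]: m=m|cv2.inRange(hsv,(a,140,90),(b,255,255))
    n,_,s,ce=cv2.connectedComponentsWithStats(m)
    return [(ce[i],s[i,4]) for i in range(1,n) if lo<s[i,4]<700]
def tri(a,b):
    (p,d),(q,e)=a,b;s=np.linalg.lstsq(np.c_[d,-e],q-p,rcond=None)[0]
    x,y=p+d*s[0],q+e*s[1];return (x+y)/2,np.linalg.norm(x-y)
E
python3 - <<'E'
from h import *
t,s=[dict(np.load(f"{n}0.npz")) for n in("top","scene")]
np.set_printoptions(precision=4,suppress=True)
h=dict(red=.042,yellow=.049,green=.056,blue=.063)
for col in H:
    for nm,c in(("top",t),("scene",s)):
        for z,what in((.007,"dish"),(.002+h[col]-.006,"nose")):
            for ce,a in blobs(c,col):
                p=onz(c,ce,z)
                if .3<p[0]<.85 and abs(p[1])<.45 and (a>150)==(what=="dish"): print(col,nm,what,ce.round(1),a,p)
im=cv2.resize(t["pixels"][120:280,110:290,::-1],None,fx=4,fy=3.7,interpolation=cv2.INTER_CUBIC)
cv2.imwrite("pics/crop.png",im[:600])
E
```

```text
red top dish [138.1 140.5] 344 [0.6118 0.2953 0.007 ]
red top nose [315.1 144.9] 87 [ 0.5765 -0.1875  0.038 ]
red scene dish [395.6 207.5] 423 [0.6136 0.2902 0.007 ]
red scene dish [187.9 266.4] 158 [ 0.5652 -0.1899  0.007 ]
yellow top dish [152.7 200. ] 368 [0.4441 0.2521 0.007 ]
yellow top nose [311.5 182.7] 88 [ 0.4721 -0.1713  0.045 ]
yellow scene dish [339.  167.5] 319 [0.447  0.2476 0.007 ]
yellow scene nose [178.6 223.4] 130 [ 0.4823 -0.1776  0.045 ]
green top dish [205.  148.3] 336 [0.5845 0.1111 0.007 ]
green top nose [359.9 135.4] 75 [ 0.5954 -0.3055  0.052 ]
green scene dish [319.9 225.8] 450 [0.5871 0.1063 0.007 ]
green scene dish [127.8 292.9] 154 [ 0.5737 -0.3138  0.007 ]
blue top dish [200.1 183.5] 354 [0.486  0.1248 0.007 ]
blue top nose [357.  184.6] 90 [ 0.461  -0.2865  0.059 ]
blue scene dish [303.1 194. ] 385 [0.4884 0.1206 0.007 ]
blue scene nose [121.4 233.8] 139 [ 0.4714 -0.2918  0.059 ]
```

View pics/crop.png

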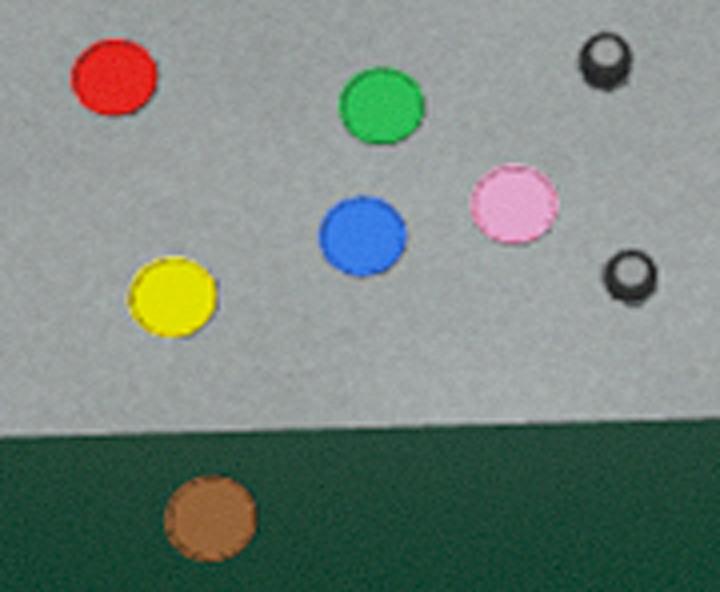

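The crop confirms it: the blue dish is at crop (363,237), while the pink (515,204) and brown (210,518) discs are decoys. Next I square the tool to the world axes and go above red.

Call:
{"name": "servo_tool", "arguments": {
  "motion": [
    [[0,0,0.098],[0,0,0],0],
    [[0,0,0.098],[0,0,0],0],
    [[0,0,0.099],[0,0,0],0],
    [[0,0,0],[2.4,-2.9,0],0],
    [[0,0,0],[2.4,-2.9,0],0],
    [[0,0,0],[2.4,-2.9,0],0],
    [[0,0,0],[2.4,-2.9,0],0],
    [[0,0,0],[2.4,-2.9,0],0]
  ]
}}

```text
time_s: 0.77
eef_pos: [0.3169, -0.4991, 0.2221]
orientation: [1.0, -0.0, -0.0, -0.0]
force: [1.1, -1.5, 0.0]
gripper_width: 0.998
grip_force: 0.0
```

Call:
{"name": "servo_tool", "arguments": {
  "motion": [
    [[0,0,0],[2.5,-3.1,0],0],
    [[0,0,0],[2.5,-3.1,0],0],
    [[0,0,0],[2.5,-3.1,0],0],
    [[0,0,0],[2.5,-3.1,0],0],
    [[0,0,0],[2.5,-3.1,0],0],
    [[0,0,0],[2.5,-3.1,0],0],
    [[0,0,0],[2.5,-3.1,0],0],
    [[0,0,0],[2.5,-3.1,0],0]
  ]
}}

```text
time_s: 1.43
eef_pos: [0.5168, -0.2512, 0.2223]
orientation: [1.0, -0.0, -0.0, -0.0]
force: [0.8, -0.2, 1.1]
gripper_width: 1.003
grip_force: 0.0
```

```bash
cat >> h.py <<'E'
def wrist(c,st,uv,z):
    K=c["mtx"];x=(uv[0]-K[0,2]);y=(uv[1]-K[1,2]);r=np.hypot(x,y);th=r/K[0,0]
    d=np.array([np.sin(th)*x/r,-np.sin(th)*y/r,-np.cos(th)])
    T=c["T_tool_cam"];M=R.from_quat(st["orientation"]).as_matrix()
    p=M@T[:3,3]+st["eef_pos"];d=M@T[:3,:3]@d
    return p+d*(z-p[2])/d[2]
E
python3 - <<'E'
from h import *;from workcell import *
np.set_printoptions(precision=4,suppress=True)
st=get_state();c=read_camera("wrist");cv2.imwrite("pics/w0.png",c["pixels"][...,::-1])
print(c["mtx"],c["T_tool_cam"],st["eef_pos"])
h=dict(red=.042,yellow=.049,green=.056,blue=.063)
for col in H:
  for ce,a in blobs(c,col,30): print(col,ce.round(1),a,wrist(c,st,ce,.002+h[col]-.006),wrist(c,st,ce,.007)[:2])
s=dict(np.load("scene0.npz"))
print(onz(s,[187.9,266.4],.038),onz(s,[127.8,292.9],.052))
E
```

```text
[[297.3186   0.     253.9108]
 [  0.     297.3186 191.2558]
 [  0.       0.       1.    ]] [[ 0.0006  0.9581  0.2865  0.0782]
 [ 1.     -0.0007  0.0003 -0.    ]
 [ 0.0005  0.2865 -0.9581 -0.1625]
 [ 0.      0.      0.      1.    ]] [ 0.5168 -0.2512  0.2223]
red [202.8 118.6] 375 [ 0.5797 -0.1913  0.038 ] [ 0.5783 -0.1859]
yellow [189.8 205.4] 239 [ 0.4752 -0.1722  0.045 ] [ 0.4618 -0.1633]
green [302.3 103.1] 266 [ 0.5979 -0.3048  0.052 ] [ 0.5982 -0.3121]
green [ 25.2 128.9] 650 [0.5857 0.0668 0.052 ] [0.5844 0.1098]
blue [ 27.8 188.7] 598 [0.5012 0.0718 0.059 ] [0.4862 0.1234]
blue [284.2 215.3] 292 [ 0.4679 -0.2868  0.059 ] [ 0.4476 -0.2925]
[ 0.5863 -0.1933  0.038 ] [ 0.6037 -0.311   0.052 ]
```

View pics/w0.png

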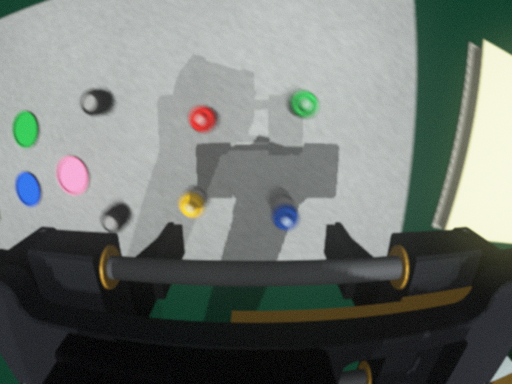

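The wrist view shows red (203,119), green (302,103), yellow (190,205) and blue (284,215), and it agrees with the fixed cameras to within a few mm. Descending on red, with one check from close by.

Call:
{"name": "servo_tool", "arguments": {
  "motion": [
    [[0,0,0],[2.1,-2.0,0],0],
    [[0,0,0],[2.1,-2.0,0],0],
    [[0,0,0],[2.1,-2.0,0],0],
    [[0,0,0],[0,0,3.5],0.2],
    [[0,0,0],[0,0,3.5],0.2],
    [[0,0,0],[0,0,3.5],0.2],
    [[0,0,0],[0,0,0.7],0.2],
    [[0,0,0],[0,0,0],0.2]
  ]
}}

```text
time_s: 2.15
eef_pos: [0.5769, -0.1927, 0.1077]
orientation: [1.0, -0.0, -0.003, -0.001]
force: [-0.4, 0.0, -0.1]
gripper_width: 0.814
grip_force: 0.0
```

```bash
cat > look.py <<'E'
import sys
from h import *;from workcell import *
np.set_printoptions(precision=4,suppress=True)
st=get_state();c=read_camera("wrist")
h=dict(red=.042,yellow=.049,green=.056,blue=.063)
if len(sys.argv)>1: cv2.imwrite(f"pics/{sys.argv[1]}.png",c["pixels"][...,::-1])
print(st["eef_pos"],st["time_s"],st["gripper_width"],st["force"])
for col in H:
  for ce,a in blobs(c,col,60): print(col,ce.round(1),a,wrist(c,st,ce,.002+h[col]-.006)[:2],wrist(c,st,ce,.007)[:2])
E
python3 look.py w1
```

```text
[ 0.5769 -0.1927  0.1077] 2.15 0.8136489324614417 [-0.3891  0.024  -0.1265]
yellow [235.9 301.4] 439 [ 0.4789 -0.1755] [ 0.4489 -0.1725]
yellow [507.7 357.5] 89 [ 0.287  -0.6317] [ 0.2246 -0.7059]
green [393.9 182.1] 649 [ 0.5975 -0.3071] [ 0.5854 -0.3307]
blue [ 10.4 242.9] 152 [0.5342 0.0656] [0.5041 0.1294]
```

View pics/w1.png

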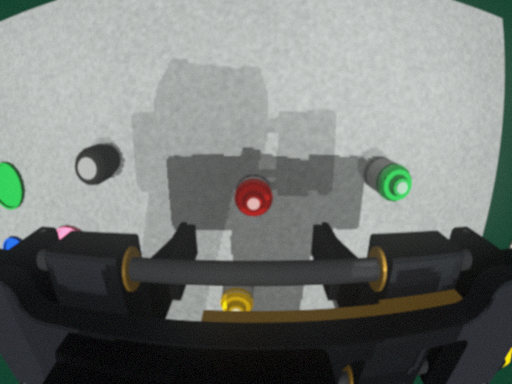

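Close view: the red tip is at (254,203), which gives (0.578,-0.193), directly under the TCP. Going down to grasp.

Call:
{"name": "servo_tool", "arguments": {
  "motion": [
    [[0,0,0],[0.1,0,3.0],0.2],
    [[0,0,0],[0,0,3.0],0.2],
    [[0,0,0],[0,0,2.5],0.2],
    [[0,0,0],[0,0,1.3],0.2],
    [[0,0,0],[0,0,0],0.2],
    [[0,0,0],[0,0,0],0.5],
    [[0,0,0],[0,0,0],0.9],
    [[0,0,0],[0,0,0],0.9]
  ],
  "force": 20
}}

```text
time_s: 2.87
eef_pos: [0.5821, -0.1935, 0.0149]
orientation: [1.0, -0.0, 0.002, 0.001]
force: [0.3, -0.2, 0.5]
gripper_width: 0.654
grip_force: 0.0
```

Call:
{"name": "servo_tool", "arguments": {
  "motion": [
    [[0,0,0],[0,0,0],0.9],
    [[0,0,0],[0,0,0],0.9],
    [[0,0,0],[0,0,0],0.9],
    [[0,0,0],[0,0,0],0.9]
  ]
}}

```text
time_s: 3.2
eef_pos: [0.5804, -0.1928, 0.0129]
orientation: [1.0, -0.0, 0.0, -0.0]
force: [0.5, -0.2, 2.9]
gripper_width: 0.357
grip_force: 12.8
```

The grip is about 3 mm high on the red barrel. I'll open, lower and close again.

Call:
{"name": "servo_tool", "arguments": {
  "motion": [
    [[0,0,0],[0,0,0],0.5],
    [[0,0,0],[0,0,0],0.5],
    [[0,0,0],[0,0,0.2],0.5],
    [[0,0,0],[0,0,0.2],0.5],
    [[0,0,0],[0,0,0],0.5],
    [[0,0,0],[0,0,0],0.5]
  ]
}}

```text
time_s: 3.7
eef_pos: [0.58, -0.1929, 0.0082]
orientation: [1.0, -0.0, -0.0, -0.0]
force: [-0.5, -0.2, -0.1]
gripper_width: 0.506
grip_force: 0.0
```

Call:
{"name": "servo_tool", "arguments": {
  "motion": [
    [[0,0,0],[0,0,0],0.9],
    [[0,0,0],[0,0,0],0.9],
    [[0,0,0],[0,0,0],0.9],
    [[0,0,0],[0,0,0],0.9],
    [[0,0,0],[0,0,0],0.9],
    [[0,0,0],[0,0,0],0.9]
  ]
}}

```text
time_s: 4.2
eef_pos: [0.5803, -0.1929, 0.0086]
orientation: [1.0, -0.0, 0.0, 0.0]
force: [0.1, -0.8, 0.1]
gripper_width: 0.353
grip_force: 20.0
```

Gripped at 20 N. Lift and carry to the red dish.

Call:
{"name": "servo_tool", "arguments": {
  "motion": [
    [[0,0,0],[0,0,-1.0],0.9],
    [[0,0,0],[0,0,-2.0],0.9],
    [[0,0,0],[0,0,-3.0],0.9],
    [[0,0,0],[0,0,-3.0],0.9],
    [[0,0,0],[0.2,-1.5,-2.0],0.9],
    [[0,0,0],[0.3,-2.5,-1.0],0.9],
    [[0,0,0],[0.3,-3.3,0],0.9],
    [[0,0,0],[0.3,-3.3,0],0.9]
  ]
}}

```text
time_s: 4.87
eef_pos: [0.5917, -0.0869, 0.1305]
orientation: [1.0, -0.001, 0.001, 0.0]
force: [0.5, 1.1, -2.2]
gripper_width: 0.356
grip_force: 20.0
```

Call:
{"name": "servo_tool", "arguments": {
  "motion": [
    [[0,0,0],[0.3,-3.3,0],0.9],
    [[0,0,0],[0.3,-3.3,0],0.9],
    [[0,0,0],[0.3,-3.3,0],0.9],
    [[0,0,0],[0.3,-3.3,0],0.9],
    [[0,0,0],[0.3,-3.3,0],0.9],
    [[0,0,0],[0.3,-3.3,0],0.9],
    [[0,0,0],[0,-3.3,0],0.9],
    [[0,0,0],[0,-3.3,0],0.9]
  ]
}}

```text
time_s: 5.53
eef_pos: [0.6091, 0.1785, 0.1291]
orientation: [1.0, -0.0, 0.0, 0.0]
force: [0.6, 0.7, -1.7]
gripper_width: 0.355
grip_force: 20.0
```

Call:
{"name": "servo_tool", "arguments": {
  "motion": [
    [[0,0,0],[0,-3.3,0],0.9],
    [[0,0,0],[0,-3.0,0],0.9],
    [[0,0,0],[0,-1.5,0],0.9],
    [[0,0,0],[0,0,0],0.9],
    [[0,0,0],[0,0,0],0.9],
    [[0,0,0],[0,0,0],0.9]
  ]
}}

```text
time_s: 6.03
eef_pos: [0.6098, 0.2524, 0.1284]
orientation: [1.0, -0.001, -0.0, 0.001]
force: [0.5, -0.5, -0.8]
gripper_width: 0.353
grip_force: 20.0
```

```bash
python3 look.py w2
```

```text
[0.6098 0.2524 0.1284] 6.0333 0.35308119737482435 [ 0.5144 -0.5082 -0.7905]
yellow [256.2 305.7] 488 [0.4909 0.2502] [0.4605 0.2499]
```

View pics/w2.png

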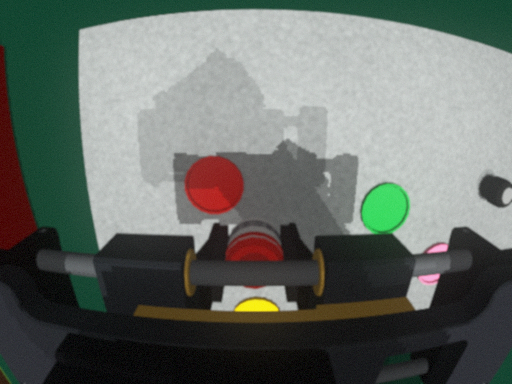

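The wrist view shows the held red upright at (255,250) and the red dish whole at (214,184), with the green dish at (385,208).

Run:
```python
from h import *;from workcell import *
st=get_state();c=read_camera("wrist")
for uv in((214.5,184.),(385,208.)):print(wrist(c,st,uv,.007))
```

```text
[0.61089025 0.29115815 0.007     ]
[0.58371672 0.10925813 0.007     ]
```

Call:
{"name": "servo_tool", "arguments": {
  "motion": [
    [[0,0,0],[0.1,-2.0,0],0.9],
    [[0,0,0],[0,-2.0,0],0.9],
    [[0,0,0],[0,0,3.0],0.9],
    [[0,0,0],[0,0,3.0],0.9],
    [[0,0,0],[0,0,2.5],0.9],
    [[0,0,0],[0,0,1.5],0.9],
    [[0,0,0],[0,0,0.5],0.9],
    [[0,0,0],[0,0,0],0.9]
  ]
}}

```text
time_s: 6.8
eef_pos: [0.6102, 0.2936, 0.0224]
orientation: [1.0, -0.001, -0.001, 0.001]
force: [0.4, 0.3, -1.6]
gripper_width: 0.354
grip_force: 20.0
```

Call:
{"name": "servo_tool", "arguments": {
  "motion": [
    [[0,0,0],[0,0,0],0.9],
    [[0,0,0],[0,0,0],0.9]
  ]
}}

```text
time_s: 6.97
eef_pos: [0.6118, 0.2955, 0.0255]
orientation: [1.0, -0.0, 0.002, -0.001]
force: [0.7, 0.7, -1.5]
gripper_width: 0.352
grip_force: 20.0
```

Call:
{"name": "servo_tool", "arguments": {
  "motion": [
    [[0,0,0],[0,0.1,0.4],0.9],
    [[0,0,0],[0,0.1,0.3],0.9],
    [[0,0,0],[0,0,0.2],0.9],
    [[0,0,0],[0,0,0],0.9]
  ]
}}

```text
time_s: 7.3
eef_pos: [0.6101, 0.2926, 0.0142]
orientation: [1.0, -0.0, -0.0, 0.0]
force: [-0.0, -0.1, -2.1]
gripper_width: 0.352
grip_force: 20.0
```

Call:
{"name": "servo_tool", "arguments": {
  "motion": [
    [[0,0,0],[0,0,0.1],0.9],
    [[0,0,0],[0,0,0.1],0.9],
    [[0,0,0],[0,0,0],0.9],
    [[0,0,0],[0,0,0],0.9]
  ]
}}

```text
time_s: 7.63
eef_pos: [0.6103, 0.2931, 0.0125]
orientation: [1.0, -0.0, -0.0, 0.0]
force: [-0.0, -0.2, -1.2]
gripper_width: 0.357
grip_force: 20.0
```

Call:
{"name": "servo_tool", "arguments": {
  "motion": [
    [[0,0,0],[0,0,0.1],0.9],
    [[0,0,0],[0,0,0],0.9],
    [[0,0,0],[0,0,0],0.9]
  ]
}}

```text
time_s: 7.88
eef_pos: [0.6105, 0.2932, 0.0116]
orientation: [1.0, -0.0, 0.0, -0.0]
force: [-0.1, 0.8, -2.5]
gripper_width: 0.358
grip_force: 20.0
```

Call:
{"name": "servo_tool", "arguments": {
  "motion": [
    [[0,0,0],[0,0,0.05],0.9],
    [[0,0,0],[0,0,0],0.9],
    [[0,0,0],[0,0,0],0.9]
  ]
}}

```text
time_s: 8.13
eef_pos: [0.6105, 0.2932, 0.0116]
orientation: [1.0, -0.0, 0.0, -0.0]
force: [-2.0, -0.3, 3.6]
gripper_width: 0.355
grip_force: 20.0
```

Contact is made: the vertical force swung from -2 N to +3.6 N. Release and rise.

Call:
{"name": "servo_tool", "arguments": {
  "motion": [
    [[0,0,0],[0,0,0],0.6],
    [[0,0,0],[0,0,0],0.5],
    [[0,0,0],[0,0,0],0.4],
    [[0,0,0],[0,0,0],0.4],
    [[0,0,0],[0,0,-1.5],0.4],
    [[0,0,0],[0,0,-3.0],0.4],
    [[0,0,0],[0,0,-3.0],0.4],
    [[0,0,0],[0,0,-3.0],0.4]
  ]
}}

```text
time_s: 8.8
eef_pos: [0.6102, 0.2931, 0.118]
orientation: [1.0, 0.0, 0.0, -0.0]
force: [0.4, 0.5, -0.1]
gripper_width: 0.596
grip_force: 0.0
```

```bash
python3 look.py w3
```

```text
[0.6102 0.2931 0.118 ] 8.8 0.5962107538904834 [ 0.3786  0.4669 -0.0951]
red [  6.3 228. ] 175 [0.57   0.5883] [0.5549 0.626 ]
yellow [291.  308.3] 174 [0.4956 0.256 ] [0.4645 0.25  ]
```

View pics/w3.png

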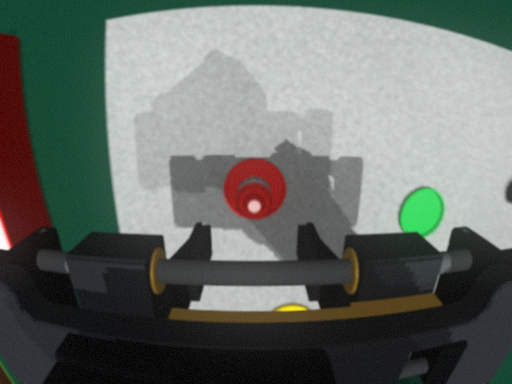

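Red stands upright in its dish, at (255,195). Next is yellow.

Call:
{"name": "servo_tool", "arguments": {
  "motion": [
    [[0,0,0],[-0.95,3.34,0],0.2],
    [[0,0,0],[-0.95,3.34,0],0.2],
    [[0,0,0],[-0.95,3.34,0],0.2],
    [[0,0,0],[-0.95,3.34,0],0.2],
    [[0,0,0],[-0.95,3.34,0],0.2],
    [[0,0,0],[-0.95,3.34,0],0.2],
    [[0,0,0],[-0.95,3.34,0],0.2],
    [[0,0,0],[-0.95,3.34,0],0.2]
  ]
}}

```text
time_s: 9.52
eef_pos: [0.534, 0.0244, 0.1171]
orientation: [1.0, 0.0, 0.001, 0.0]
force: [0.4, -0.8, -0.0]
gripper_width: 0.8
grip_force: 0.0
```

Call:
{"name": "servo_tool", "arguments": {
  "motion": [
    [[0,0,0],[-0.95,3.34,0],0.2],
    [[0,0,0],[-0.95,3.34,0],0.2],
    [[0,0,0],[-0.95,3.34,0],0.2],
    [[0,0,0],[-0.95,3.34,0],0.2],
    [[0,0,0],[-0.95,3.34,0],0.2],
    [[0,0,0],[-0.95,3.34,0],0.2],
    [[0,0,0],[0,0,0],0.2],
    [[0,0,0],[0,0,0],0.2]
  ]
}}

```text
time_s: 10.18
eef_pos: [0.4768, -0.1769, 0.1169]
orientation: [1.0, -0.003, 0.001, 0.001]
force: [0.5, 1.9, 0.4]
gripper_width: 0.797
grip_force: 0.0
```

```bash
sed -i 's/140,90/140,60/' h.py; python3 look.py w4
```

```text
[ 0.4768 -0.1769  0.1169] 10.1833 0.7967814082247839 [0.4976 1.924  0.4348]
yellow [251.6 203.8] 692 [ 0.4741 -0.1749] [ 0.461  -0.1746]
green [409.8  65.9] 581 [ 0.5942 -0.3058] [ 0.602  -0.3312]
green [504.5 233.4] 320 [ 0.4355 -0.4621] [ 0.4119 -0.5184]
green [193.4 308.5] 572 [ 0.3677 -0.1172] [ 0.3307 -0.1053]
green [313.7 303.3] 299 [ 0.3739 -0.2342] [ 0.3381 -0.2455]
green [504.3 371.6] 283 [ 0.1365 -0.6387] [ 0.0537 -0.73  ]
green [  5.8 373.5] 208 [0.138  0.2831] [0.0555 0.3741]
blue [383.3 218.7] 659 [ 0.4641 -0.2874] [ 0.4427 -0.3134]
```

Call:
{"name": "servo_tool", "arguments": {
  "motion": [
    [[0,0,0],[-0.1,-0.1,3.0],0.3],
    [[0,0,0],[0,0,3.0],0.3],
    [[0,0,0],[0,0,2.5],0.3],
    [[0,0,0],[0,0,1.7],0.3],
    [[0,0,0],[0,0,0.5],0.3],
    [[0,0,0],[0,0,0],0.3],
    [[0,0,0],[0,0,0],0.3],
    [[0,0,0],[0,0,0],0.3]
  ]
}}

```text
time_s: 10.9
eef_pos: [0.4777, -0.1732, 0.0104]
orientation: [1.0, 0.0, 0.001, 0.0]
force: [-0.4, 0.7, 0.0]
gripper_width: 0.704
grip_force: 0.0
```

Call:
{"name": "servo_tool", "arguments": {
  "motion": [
    [[0,0,0],[0,0,0],0.5],
    [[0,0,0],[0,0,0],0.9],
    [[0,0,0],[0,0,0],0.9],
    [[0,0,0],[0,0,0],0.9],
    [[0,0,0],[0,0,0],0.9],
    [[0,0,0],[0,0,0],0.9],
    [[0,0,0],[0,0,0],0.9],
    [[0,0,0],[0,0,0],0.9]
  ]
}}

```text
time_s: 11.57
eef_pos: [0.4764, -0.174, 0.0093]
orientation: [1.0, -0.0, 0.0, 0.0]
force: [-1.4, -1.1, 1.6]
gripper_width: 0.353
grip_force: 20.0
```

Call:
{"name": "servo_tool", "arguments": {
  "motion": [
    [[0,0,0],[0,0,-1.0],0.9],
    [[0,0,0],[0,0,-2.0],0.9],
    [[0,0,0],[0,0,-3.0],0.9],
    [[0,0,0],[0,0,-3.0],0.9],
    [[0,0,0],[-0.2,-1.5,-2.0],0.9],
    [[0,0,0],[-0.3,-2.5,-1.0],0.9],
    [[0,0,0],[-0.3,-3.3,0],0.9],
    [[0,0,0],[-0.3,-3.3,0],0.9]
  ]
}}

```text
time_s: 12.23
eef_pos: [0.4651, -0.0667, 0.1303]
orientation: [1.0, -0.001, 0.001, 0.0]
force: [0.5, 0.1, -2.1]
gripper_width: 0.353
grip_force: 20.0
```

Call:
{"name": "servo_tool", "arguments": {
  "motion": [
    [[0,0,0],[-0.3,-3.3,0],0.9],
    [[0,0,0],[-0.3,-3.3,0],0.9],
    [[0,0,0],[-0.3,-3.3,0],0.9],
    [[0,0,0],[-0.3,-3.3,0],0.9],
    [[0,0,0],[-0.3,-3.3,0],0.9],
    [[0,0,0],[-0.3,-3.3,0],0.9],
    [[0,0,0],[-0.2,-3.3,0],0.9],
    [[0,0,0],[0,-3.3,0],0.9]
  ]
}}

```text
time_s: 12.9
eef_pos: [0.4438, 0.1979, 0.1292]
orientation: [1.0, 0.0, -0.0, 0.0]
force: [0.6, 0.0, -2.9]
gripper_width: 0.349
grip_force: 20.0
```

Call:
{"name": "servo_tool", "arguments": {
  "motion": [
    [[0,0,0],[0,-3.0,0],0.9],
    [[0,0,0],[0,-1.5,0],0.9],
    [[0,0,0],[0,0,0],0.9],
    [[0,0,0],[0,0,0],0.9],
    [[0,0,0],[0,0,0],0.9]
  ]
}}

```text
time_s: 13.32
eef_pos: [0.4449, 0.2402, 0.1288]
orientation: [1.0, -0.001, -0.0, 0.001]
force: [0.0, -1.7, -2.3]
gripper_width: 0.357
grip_force: 20.0
```

```bash
python3 look.py w5 |head -12
```

```text
[0.4449 0.2402 0.1288] 13.3167 0.35692486079838126 [ 0.0257 -1.7287 -2.3382]
yellow [253.6 254.6] 479 [0.3873 0.2405] [0.3663 0.2405]
yellow [242.4 292. ] 135 [0.3435 0.2517] [0.3157 0.2535]
yellow [267.9 290.6] 95 [0.3453 0.2262] [0.3178 0.224 ]
green [ 87.7 292.4] 639 [0.3336 0.426 ] [0.2979 0.4609]
green [424.5 288.6] 383 [0.3376 0.0495] [0.3027 0.0136]
green [228.9 301.2] 332 [0.3367 0.2652] [0.3016 0.2699]
green [504.1 371.9] 275 [ 0.0814 -0.2501] [-0.0017 -0.3423]
green [  7.5 372.5] 146 [0.0883 0.7138] [0.0064 0.8028]
```

View pics/w5.png

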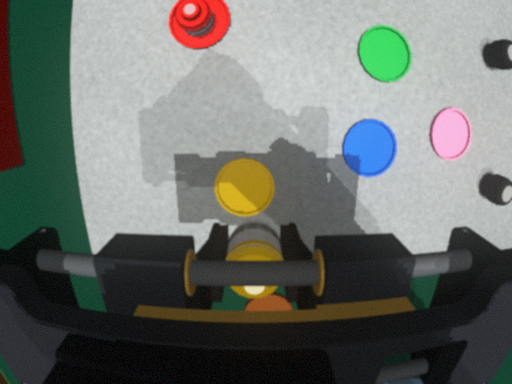

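Held yellow is at (254,250), with its dish at (244,187). The blue dish is at (369,148) and green at (384,54). Red is still upright.

Run:
```python
from h import *;from workcell import *
st=get_state();c=read_camera("wrist")
for uv in((244.5,187.),(369.5,148),(384.5,54.)):print(wrist(c,st,uv,.007))
```

```text
[0.44269824 0.24916335 0.007     ]
[0.48383381 0.12260624 0.007     ]
[0.58127438 0.10908124 0.007     ]
```

Call:
{"name": "servo_tool", "arguments": {
  "motion": [
    [[0,0,0],[-0.1,-0.9,0],0.9],
    [[0,0,0],[0,0,3.0],0.9],
    [[0,0,0],[0,0,3.0],0.9],
    [[0,0,0],[0,0,2.5],0.9],
    [[0,0,0],[0,0,1.7],0.9],
    [[0,0,0],[0,0,0.6],0.9],
    [[0,0,0],[0,0,0.2],0.9],
    [[0,0,0],[0,0,0],0.9]
  ]
}}

```text
time_s: 14.08
eef_pos: [0.4447, 0.2507, 0.0193]
orientation: [1.0, -0.0, 0.0, -0.0]
force: [-0.3, -0.1, -1.4]
gripper_width: 0.357
grip_force: 20.0
```

Call:
{"name": "servo_tool", "arguments": {
  "motion": [
    [[0,0,0],[0,0,0.2],0.9],
    [[0,0,0],[0,0,0.1],0.9],
    [[0,0,0],[0,0,0.1],0.9],
    [[0,0,0],[0,0,0],0.9],
    [[0,0,0],[0,0,0],0.9],
    [[0,0,0],[0,0,0],0.9]
  ]
}}

```text
time_s: 14.58
eef_pos: [0.4445, 0.2505, 0.0153]
orientation: [1.0, -0.0, 0.0, -0.0]
force: [0.5, 0.4, -2.0]
gripper_width: 0.355
grip_force: 20.0
```

Call:
{"name": "servo_tool", "arguments": {
  "motion": [
    [[0,0,0],[0,0,0.1],0.9],
    [[0,0,0],[0,0,0.1],0.9],
    [[0,0,0],[0,0,0.05],0.9],
    [[0,0,0],[0,0,0],0.9],
    [[0,0,0],[0,0,0],0.9],
    [[0,0,0],[0,0,0],0.9]
  ]
}}

```text
time_s: 15.08
eef_pos: [0.4443, 0.2505, 0.0125]
orientation: [1.0, -0.0, -0.0, 0.0]
force: [-0.2, -0.3, -3.0]
gripper_width: 0.352
grip_force: 20.0
```

Call:
{"name": "servo_tool", "arguments": {
  "motion": [
    [[0,0,0],[0,0,0.05],0.9],
    [[0,0,0],[0,0,0],0.9],
    [[0,0,0],[0,0,0],0.9]
  ]
}}

```text
time_s: 15.33
eef_pos: [0.4444, 0.2505, 0.0123]
orientation: [1.0, -0.0, 0.0, 0.0]
force: [-0.6, -0.2, 1.8]
gripper_width: 0.357
grip_force: 20.0
```

Contact made. Release yellow, rise, and go to green.

Call:
{"name": "servo_tool", "arguments": {
  "motion": [
    [[0,0,0],[0,0,0],0.6],
    [[0,0,0],[0,0,0],0.5],
    [[0,0,0],[0,0,0],0.4],
    [[0,0,0],[0,0,0],0.4],
    [[0,0,0],[0,0,-1.5],0.4],
    [[0,0,0],[0,0,-3.0],0.4],
    [[0,0,0],[0,0,-3.0],0.4],
    [[0,0,0],[0,0,-3.0],0.4]
  ]
}}

```text
time_s: 16.0
eef_pos: [0.4439, 0.2504, 0.1179]
orientation: [1.0, 0.0, -0.001, 0.0]
force: [0.3, 0.0, -0.9]
gripper_width: 0.601
grip_force: 0.0
```

```bash
python3 look.py w6 |head -3
```

```text
[0.4439 0.2504 0.1179] 16.0 0.6005589177752023 [ 0.3409  0.0117 -0.8837]
green [504.2 372. ] 293 [ 0.1018 -0.217 ] [ 0.019  -0.3091]
green [  6.2 372.4] 189 [0.1038 0.7081] [0.0213 0.7983]
```

View pics/w6.png

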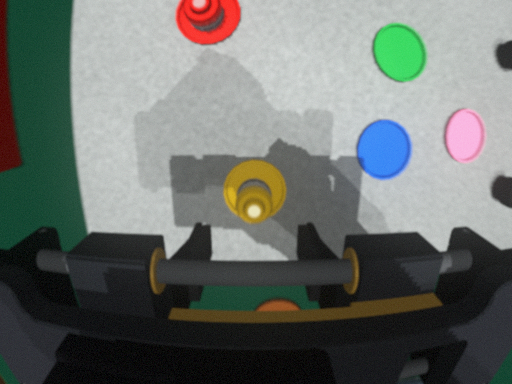

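Yellow stands upright in its dish, at (254,195). Going to green.

Call:
{"name": "servo_tool", "arguments": {
  "motion": [
    [[0,0,0],[0.95,3.48,0],0.2],
    [[0,0,0],[0.95,3.48,0],0.2],
    [[0,0,0],[0.95,3.48,0],0.2],
    [[0,0,0],[0.95,3.48,0],0.2],
    [[0,0,0],[0.95,3.48,0],0.2],
    [[0,0,0],[0.95,3.48,0],0.2],
    [[0,0,0],[0.95,3.48,0],0.2],
    [[0,0,0],[0.95,3.48,0],0.2]
  ]
}}

```text
time_s: 16.72
eef_pos: [0.5205, -0.0298, 0.117]
orientation: [1.0, -0.0, 0.0, 0.0]
force: [0.5, 0.7, -0.2]
gripper_width: 0.797
grip_force: 0.0
```

Call:
{"name": "servo_tool", "arguments": {
  "motion": [
    [[0,0,0],[0.95,3.48,0],0.2],
    [[0,0,0],[0.95,3.48,0],0.2],
    [[0,0,0],[0.95,3.48,0],0.2],
    [[0,0,0],[0.95,3.48,0],0.2],
    [[0,0,0],[0.95,3.48,0],0.2],
    [[0,0,0],[0.95,3.48,0],0.2],
    [[0,0,0],[0.95,3.48,0],0.2],
    [[0,0,0],[0.95,3.48,0],0.2]
  ]
}}

```text
time_s: 17.38
eef_pos: [0.5963, -0.3082, 0.1167]
orientation: [1.0, -0.0, -0.0, 0.0]
force: [0.4, 0.2, 0.2]
gripper_width: 0.803
grip_force: 0.0
```

Call:
{"name": "servo_tool", "arguments": {
  "motion": [
    [[0,0,0],[0,0,0],0.2],
    [[0,0,0],[0,0,0],0.2],
    [[0,0,0],[0,0,0],0.2],
    [[0,0,0],[0,0,0],0.2]
  ]
}}

```text
time_s: 17.72
eef_pos: [0.5963, -0.3043, 0.1168]
orientation: [1.0, 0.001, -0.0, -0.001]
force: [1.3, 0.6, 0.3]
gripper_width: 0.8
grip_force: 0.0
```

```bash
python3 look.py w7
```

```text
[ 0.5963 -0.3043  0.1168] 17.7167 0.8004092921147425 [1.3179 0.6244 0.347 ]
green [443.1 224.2] 159 [ 0.5739 -0.4872] [ 0.554  -0.5235]
green [  5.7 373.8] 192 [0.2499 0.1576] [0.1659 0.249 ]
```

Run:
```python
from h import *;from workcell import *
st=get_state();c=read_camera("wrist")
hsv=cv2.cvtColor(c["pixels"],cv2.COLOR_RGB2HSV);m=cv2.inRange(hsv,(50,120,30),(85,255,255));m[:140]=0;m[240:]=0;m[:,:190]=0;m[:,320:]=0
n,_,s,ce=cv2.connectedComponentsWithStats(m)
for i in range(1,n):
  if s[i,4]>60: print(ce[i],s[i],wrist(c,st,ce[i],.052))
```

```text
[262.33955659 201.00700117] [245 184  36  37 857] [ 0.59839814 -0.31088199  0.052     ]
```

Call:
{"name": "servo_tool", "arguments": {
  "motion": [
    [[0,0,0],[0.1,0.3,3.0],0.3],
    [[0,0,0],[0,0,3.0],0.3],
    [[0,0,0],[0,0,2.5],0.3],
    [[0,0,0],[0,0,1.6],0.3],
    [[0,0,0],[0,0,0.5],0.3],
    [[0,0,0],[0,0,0],0.3],
    [[0,0,0],[0,0,0],0.3],
    [[0,0,0],[0,0,0],0.3]
  ]
}}

```text
time_s: 18.48
eef_pos: [0.5985, -0.3095, 0.0128]
orientation: [1.0, 0.0, 0.001, 0.001]
force: [0.8, -1.2, -0.3]
gripper_width: 0.703
grip_force: 0.0
```

Call:
{"name": "servo_tool", "arguments": {
  "motion": [
    [[0,0,0],[0,0,0],0.5],
    [[0,0,0],[0,0,0],0.9],
    [[0,0,0],[0,0,0],0.9],
    [[0,0,0],[0,0,0],0.9],
    [[0,0,0],[0,0,0],0.9],
    [[0,0,0],[0,0,0],0.9],
    [[0,0,0],[0,0,0],0.9],
    [[0,0,0],[0,0,0],0.9]
  ]
}}

```text
time_s: 19.15
eef_pos: [0.5974, -0.3099, 0.0113]
orientation: [1.0, -0.0, 0.0, 0.0]
force: [-0.4, -2.2, 2.6]
gripper_width: 0.354
grip_force: 20.0
```

Call:
{"name": "servo_tool", "arguments": {
  "motion": [
    [[0,0,0],[0,0,-1.0],0.9],
    [[0,0,0],[0,0,-2.0],0.9],
    [[0,0,0],[0,0,-3.0],0.9],
    [[0,0,0],[0,0,-3.0],0.9],
    [[0,0,0],[-0.1,-1.5,-2.0],0.9],
    [[0,0,0],[-0.1,-2.5,-1.0],0.9],
    [[0,0,0],[-0.1,-3.3,0],0.9],
    [[0,0,0],[-0.1,-3.3,0],0.9]
  ]
}}

```text
time_s: 19.82
eef_pos: [0.5932, -0.2028, 0.1324]
orientation: [1.0, -0.001, 0.001, 0.0]
force: [0.4, 2.6, -2.8]
gripper_width: 0.356
grip_force: 20.0
```

Call:
{"name": "servo_tool", "arguments": {
  "motion": [
    [[0,0,0],[-0.1,-3.3,0],0.9],
    [[0,0,0],[-0.1,-3.3,0],0.9],
    [[0,0,0],[-0.1,-3.3,0],0.9],
    [[0,0,0],[-0.1,-3.3,0],0.9],
    [[0,0,0],[-0.1,-3.3,0],0.9],
    [[0,0,0],[-0.1,-3.3,0],0.9],
    [[0,0,0],[-0.1,-3.3,0],0.9],
    [[0,0,0],[-0.1,-3.3,0],0.9]
  ]
}}

```text
time_s: 20.48
eef_pos: [0.5844, 0.0625, 0.1313]
orientation: [1.0, 0.0, -0.0, -0.0]
force: [0.7, -0.3, -2.3]
gripper_width: 0.354
grip_force: 20.0
```

Call:
{"name": "servo_tool", "arguments": {
  "motion": [
    [[0,0,0],[-0.1,-3.0,0],0.9],
    [[0,0,0],[0,-1.2,0],0.9],
    [[0,0,0],[0,0,0],0.9],
    [[0,0,0],[0,0,0],0.9],
    [[0,0,0],[0,0,0],0.9]
  ]
}}

```text
time_s: 20.9
eef_pos: [0.5843, 0.1004, 0.1309]
orientation: [1.0, -0.001, -0.0, 0.001]
force: [0.8, -0.2, -2.0]
gripper_width: 0.357
grip_force: 20.0
```

```bash
python3 look.py w8 |head -1
python3 - <<'E'
from h import *;from workcell import *
st=get_state();c=read_camera("wrist")
hsv=cv2.cvtColor(c["pixels"],cv2.COLOR_RGB2HSV);m=cv2.inRange(hsv,(50,120,30),(85,255,255));m[:120]=0;m[218:]=0;m[:,:190]=0;m[:,320:]=0
n,_,s,ce=cv2.connectedComponentsWithStats(m)
for i in range(1,n):
  if s[i,4]>60: print(ce[i],s[i],wrist(c,st,ce[i],.007))
E
```

```text
[0.5843 0.1004 0.1309] 20.9 0.35665490723928456 [ 0.7673 -0.2108 -1.9862]
[245.49635317 185.51477927] [ 217  157   58   58 2605] [0.58296363 0.10838507 0.007     ]
```

View pics/w8.png

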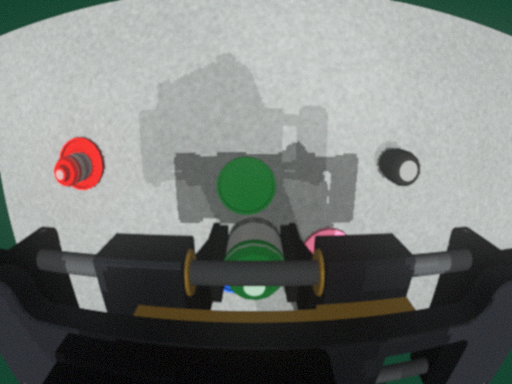

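Green is held upright at (254,250) over its dish at (245,186). Setting down.

Call:
{"name": "servo_tool", "arguments": {
  "motion": [
    [[0,0,0],[0,-0.7,0],0.9],
    [[0,0,0],[0,0,3.0],0.9],
    [[0,0,0],[0,0,3.0],0.9],
    [[0,0,0],[0,0,2.5],0.9],
    [[0,0,0],[0,0,1.7],0.9],
    [[0,0,0],[0,0,0.6],0.9],
    [[0,0,0],[0,0,0.3],0.9],
    [[0,0,0],[0,0,0],0.9]
  ]
}}

```text
time_s: 21.67
eef_pos: [0.5847, 0.1096, 0.0201]
orientation: [1.0, -0.0, 0.0, -0.0]
force: [0.4, -0.3, -1.8]
gripper_width: 0.352
grip_force: 20.0
```

Call:
{"name": "servo_tool", "arguments": {
  "motion": [
    [[0,0,0],[0,0,0.1],0.9],
    [[0,0,0],[0,0,0.1],0.9],
    [[0,0,0],[0,0,0],0.9],
    [[0,0,0],[0,0,0],0.9],
    [[0,0,0],[0,0,0],0.9],
    [[0,0,0],[0,0,0],0.9]
  ]
}}

```text
time_s: 22.17
eef_pos: [0.5845, 0.1096, 0.0184]
orientation: [1.0, -0.0, 0.0, 0.0]
force: [-0.2, 0.6, -3.2]
gripper_width: 0.354
grip_force: 20.0
```

Call:
{"name": "servo_tool", "arguments": {
  "motion": [
    [[0,0,0],[0,0,0.1],0.9],
    [[0,0,0],[0,0,0.1],0.9],
    [[0,0,0],[0,0,0.1],0.9],
    [[0,0,0],[0,0,0.05],0.9],
    [[0,0,0],[0,0,0],0.9],
    [[0,0,0],[0,0,0],0.9],
    [[0,0,0],[0,0,0],0.9]
  ]
}}

```text
time_s: 22.75
eef_pos: [0.5843, 0.1096, 0.0145]
orientation: [1.0, -0.0, 0.0, 0.0]
force: [0.3, 0.7, -1.3]
gripper_width: 0.354
grip_force: 20.0
```

Call:
{"name": "servo_tool", "arguments": {
  "motion": [
    [[0,0,0],[0,0,0.05],0.9],
    [[0,0,0],[0,0,0],0.9],
    [[0,0,0],[0,0,0],0.9]
  ]
}}

```text
time_s: 23.0
eef_pos: [0.5844, 0.1096, 0.0143]
orientation: [1.0, -0.0, 0.0, 0.0]
force: [0.6, 0.3, 0.9]
gripper_width: 0.355
grip_force: 20.0
```

Call:
{"name": "servo_tool", "arguments": {
  "motion": [
    [[0,0,0],[0,0,0.03],0.9],
    [[0,0,0],[0,0,0],0.9],
    [[0,0,0],[0,0,0],0.9]
  ]
}}

```text
time_s: 23.25
eef_pos: [0.5844, 0.1097, 0.0143]
orientation: [1.0, -0.0, 0.0, 0.0]
force: [-2.5, -0.7, 5.3]
gripper_width: 0.351
grip_force: 20.0
```

Contact made. Release green and rise.

Call:
{"name": "servo_tool", "arguments": {
  "motion": [
    [[0,0,0],[0,0,0],0.6],
    [[0,0,0],[0,0,0],0.5],
    [[0,0,0],[0,0,0],0.4],
    [[0,0,0],[0,0,0],0.4],
    [[0,0,0],[0,0,-1.5],0.4],
    [[0,0,0],[0,0,-3.0],0.4],
    [[0,0,0],[0,0,-3.0],0.4],
    [[0,0,0],[0,0,-3.0],0.4]
  ]
}}

```text
time_s: 23.92
eef_pos: [0.5839, 0.1096, 0.1194]
orientation: [1.0, -0.0, -0.001, 0.0]
force: [-0.0, 1.1, -0.2]
gripper_width: 0.597
grip_force: 0.0
```

```bash
python3 look.py w9 |head -1
```

```text
[0.5839 0.1096 0.1194] 23.9167 0.5972364617946276 [-0.0479  1.1322 -0.2208]
```

View pics/w9.png

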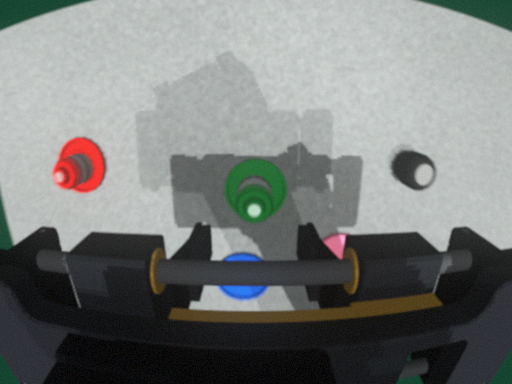

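Green stands upright in its dish, at (255,190). Going to blue.

Call:
{"name": "servo_tool", "arguments": {
  "motion": [
    [[0,0,0],[-0.98,3.31,0],0.2],
    [[0,0,0],[-0.98,3.31,0],0.2],
    [[0,0,0],[-0.98,3.31,0],0.2],
    [[0,0,0],[-0.98,3.31,0],0.2],
    [[0,0,0],[-0.98,3.31,0],0.2],
    [[0,0,0],[-0.98,3.31,0],0.2],
    [[0,0,0],[-0.98,3.31,0],0.2],
    [[0,0,0],[-0.98,3.31,0],0.2]
  ]
}}

```text
time_s: 24.63
eef_pos: [0.5052, -0.1567, 0.1186]
orientation: [1.0, -0.0, 0.0, 0.0]
force: [0.8, 0.4, -0.5]
gripper_width: 0.796
grip_force: 0.0
```

Call:
{"name": "servo_tool", "arguments": {
  "motion": [
    [[0,0,0],[-0.98,3.31,0],0.2],
    [[0,0,0],[-0.98,3.31,0],0.2],
    [[0,0,0],[-0.98,3.31,0],0.2],
    [[0,0,0],[-0.98,3.31,0],0.2],
    [[0,0,0],[0,0,0],0.2],
    [[0,0,0],[0,0,0],0.2],
    [[0,0,0],[0,0,0],0.2],
    [[0,0,0],[0,0,0],0.2]
  ]
}}

```text
time_s: 25.3
eef_pos: [0.4673, -0.2859, 0.1186]
orientation: [1.0, 0.001, 0.0, -0.0]
force: [-0.3, 0.9, 0.5]
gripper_width: 0.8
grip_force: 0.0
```

Run:
```python
from h import *;from workcell import *
st=get_state();c=read_camera("wrist");print(st["eef_pos"])
hsv=cv2.cvtColor(c["pixels"],cv2.COLOR_RGB2HSV);m=cv2.inRange(hsv,(100,120,30),(130,255,255));m[:140]=0;m[240:]=0;m[:,:190]=0;m[:,320:]=0
n,_,s,ce=cv2.connectedComponentsWithStats(m)
for i in range(1,n):
  if s[i,4]>60: print(ce[i],s[i],wrist(c,st,ce[i],.059))
```

```text
[ 0.46728977 -0.28585294  0.11861499]
[261.31639004 209.20020747] [243 192  38  37 964] [ 0.46421565 -0.29158722  0.059     ]
```

Call:
{"name": "servo_tool", "arguments": {
  "motion": [
    [[0,0,0],[-0.1,0.25,3.0],0.3],
    [[0,0,0],[0,0,3.0],0.3],
    [[0,0,0],[0,0,2.5],0.3],
    [[0,0,0],[0,0,1.6],0.3],
    [[0,0,0],[0,0,0.5],0.3],
    [[0,0,0],[0,0,0],0.3],
    [[0,0,0],[0,0,0],0.3],
    [[0,0,0],[0,0,0],0.3]
  ]
}}

```text
time_s: 26.02
eef_pos: [0.4669, -0.2901, 0.0141]
orientation: [1.0, 0.0, 0.001, 0.001]
force: [0.8, 0.2, 1.0]
gripper_width: 0.699
grip_force: 0.0
```

Call:
{"name": "servo_tool", "arguments": {
  "motion": [
    [[0,0,0],[0,0,0],0.5],
    [[0,0,0],[0,0,0],0.9],
    [[0,0,0],[0,0,0],0.9],
    [[0,0,0],[0,0,0],0.9],
    [[0,0,0],[0,0,0],0.9],
    [[0,0,0],[0,0,0],0.9],
    [[0,0,0],[0,0,0],0.9],
    [[0,0,0],[0,0,0],0.9]
  ]
}}

```text
time_s: 26.68
eef_pos: [0.4658, -0.2907, 0.013]
orientation: [1.0, -0.0, 0.0, 0.0]
force: [0.7, -1.0, 2.2]
gripper_width: 0.36
grip_force: 20.0
```

Call:
{"name": "servo_tool", "arguments": {
  "motion": [
    [[0,0,0],[0,0,-1.0],0.9],
    [[0,0,0],[0,0,-2.0],0.9],
    [[0,0,0],[0,0,-3.0],0.9],
    [[0,0,0],[0,0,-3.0],0.9],
    [[0,0,0],[0.1,-1.5,-2.0],0.9],
    [[0,0,0],[0.2,-2.5,-1.0],0.9],
    [[0,0,0],[0.2,-3.3,0],0.9],
    [[0,0,0],[0.2,-3.3,0],0.9]
  ]
}}

```text
time_s: 27.35
eef_pos: [0.4724, -0.1831, 0.1338]
orientation: [1.0, -0.001, 0.001, 0.0]
force: [0.8, 0.4, -2.8]
gripper_width: 0.349
grip_force: 20.0
```

Call:
{"name": "servo_tool", "arguments": {
  "motion": [
    [[0,0,0],[0.2,-3.3,0],0.9],
    [[0,0,0],[0.2,-3.3,0],0.9],
    [[0,0,0],[0.2,-3.3,0],0.9],
    [[0,0,0],[0.2,-3.3,0],0.9],
    [[0,0,0],[0.2,-3.3,0],0.9],
    [[0,0,0],[0.2,-3.3,0],0.9],
    [[0,0,0],[0.1,-3.3,0],0.9],
    [[0,0,0],[0,-3.3,0],0.9]
  ]
}}

```text
time_s: 28.02
eef_pos: [0.4848, 0.0817, 0.1328]
orientation: [1.0, 0.0, -0.0, 0.0]
force: [1.1, -0.4, -2.8]
gripper_width: 0.356
grip_force: 20.0
```

Call:
{"name": "servo_tool", "arguments": {
  "motion": [
    [[0,0,0],[0,-2.5,0],0.9],
    [[0,0,0],[0,-1.0,0],0.9],
    [[0,0,0],[0,0,0],0.9],
    [[0,0,0],[0,0,0],0.9],
    [[0,0,0],[0,0,0],0.9]
  ]
}}

```text
time_s: 28.43
eef_pos: [0.4854, 0.1128, 0.1325]
orientation: [1.0, -0.001, -0.001, 0.001]
force: [-0.0, -0.2, -2.5]
gripper_width: 0.356
grip_force: 20.0
```

```bash
python3 look.py w10 |head -1
python3 - <<'E'
from h import *;from workcell import *
st=get_state();c=read_camera("wrist")
hsv=cv2.cvtColor(c["pixels"],cv2.COLOR_RGB2HSV);m=cv2.inRange(hsv,(100,120,30),(130,255,255));m[:120]=0;m[218:]=0;m[:,:190]=0;m[:,320:]=0
n,_,s,ce=cv2.connectedComponentsWithStats(m)
for i in range(1,n):
  if s[i,4]>60: print(ce[i],s[i],wrist(c,st,ce[i],.007))
E
```

```text
[0.4854 0.1128 0.1325] 28.4333 0.35596807350271187 [-0.0071 -0.2312 -2.5405]
[244.50132425 184.91108589] [ 215  156   59   58 2643] [0.48427953 0.12207297 0.007     ]
```

View pics/w10.png

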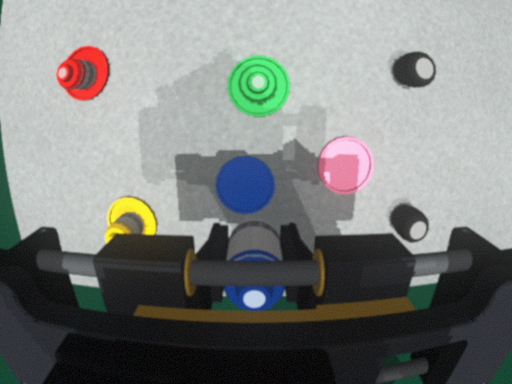

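The blue dish is at (245,185), directly ahead of the held objective. The others are standing, and pink (345,165) is left alone. Setting down.

Call:
{"name": "servo_tool", "arguments": {
  "motion": [
    [[0,0,0],[0,-0.8,0],0.9],
    [[0,0,0],[0,0,3.0],0.9],
    [[0,0,0],[0,0,3.0],0.9],
    [[0,0,0],[0,0,2.5],0.9],
    [[0,0,0],[0,0,1.7],0.9],
    [[0,0,0],[0,0,0.6],0.9],
    [[0,0,0],[0,0,0.3],0.9],
    [[0,0,0],[0,0,0],0.9]
  ]
}}

```text
time_s: 29.2
eef_pos: [0.4861, 0.1231, 0.0218]
orientation: [1.0, -0.0, 0.0, -0.0]
force: [0.3, 0.0, -2.2]
gripper_width: 0.355
grip_force: 20.0
```

Call:
{"name": "servo_tool", "arguments": {
  "motion": [
    [[0,0,0],[0,0,0.1],0.9],
    [[0,0,0],[0,0,0.1],0.9],
    [[0,0,0],[0,0,0.1],0.9],
    [[0,0,0],[0,0,0],0.9],
    [[0,0,0],[0,0,0],0.9],
    [[0,0,0],[0,0,0],0.9]
  ]
}}

```text
time_s: 29.7
eef_pos: [0.4859, 0.123, 0.019]
orientation: [1.0, -0.0, 0.0, -0.0]
force: [-0.1, 0.5, -3.2]
gripper_width: 0.354
grip_force: 20.0
```

Call:
{"name": "servo_tool", "arguments": {
  "motion": [
    [[0,0,0],[0,0,0.1],0.9],
    [[0,0,0],[0,0,0.1],0.9],
    [[0,0,0],[0,0,0.05],0.9],
    [[0,0,0],[0,0,0],0.9],
    [[0,0,0],[0,0,0],0.9],
    [[0,0,0],[0,0,0],0.9]
  ]
}}

```text
time_s: 30.2
eef_pos: [0.4857, 0.123, 0.0162]
orientation: [1.0, -0.0, -0.0, 0.0]
force: [0.2, 0.5, -2.0]
gripper_width: 0.357
grip_force: 20.0
```

Call:
{"name": "servo_tool", "arguments": {
  "motion": [
    [[0,0,0],[0,0,0.05],0.9],
    [[0,0,0],[0,0,0],0.9],
    [[0,0,0],[0,0,0],0.9]
  ]
}}

```text
time_s: 30.45
eef_pos: [0.4858, 0.123, 0.016]
orientation: [1.0, -0.0, 0.0, 0.0]
force: [-1.0, 0.1, 2.9]
gripper_width: 0.359
grip_force: 20.0
```

Contact made. Release, rise and check.

Call:
{"name": "servo_tool", "arguments": {
  "motion": [
    [[0,0,0],[0,0,0],0.6],
    [[0,0,0],[0,0,0],0.5],
    [[0,0,0],[0,0,0],0.4],
    [[0,0,0],[0,0,0],0.4],
    [[0,0,0],[0,0,-1.5],0.4],
    [[0,0,0],[0,0,-3.0],0.4],
    [[0,0,0],[0,0,-3.0],0.4],
    [[0,0,0],[0,0,-3.0],0.4]
  ]
}}

```text
time_s: 31.12
eef_pos: [0.4853, 0.123, 0.1217]
orientation: [1.0, 0.0, -0.0, 0.0]
force: [0.3, -0.5, 0.4]
gripper_width: 0.6
grip_force: 0.0
```

Call:
{"name": "servo_tool", "arguments": {
  "motion": [
    [[0,0,0],[0,0,-3.0],0.4],
    [[0,0,0],[0,0,-2.0],0.4],
    [[0,0,0],[0,0,-1.0],0.4],
    [[0,0,0],[0,0,0],0.4],
    [[0,0,0],[0,0,0],0.4],
    [[0,0,0],[0,0,0],0.4]
  ]
}}

```text
time_s: 31.62
eef_pos: [0.4847, 0.1225, 0.1791]
orientation: [1.0, -0.0, -0.001, 0.0]
force: [0.5, -0.4, -0.5]
gripper_width: 0.599
grip_force: 0.0
```

```bash
python3 look.py w11 |head -1
```

```text
[0.4847 0.1225 0.1791] 31.6167 0.5991278846373328 [ 0.462  -0.4347 -0.5248]
```

View pics/w11.png

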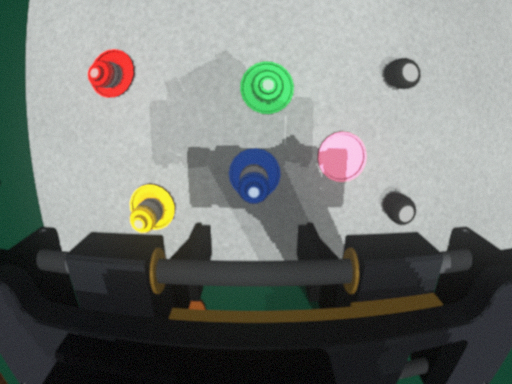

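All four objectives stand upright in their own dishes: red (110,73), yellow (150,208), green (267,87) and blue (254,178). Both eyepieces, at (402,74) and (400,207), are standing.

```bash
python3 -c "from workcell import *;print(sign_off())"
```

```text
the job is handed in; nothing more can be done
None
```

The job is handed in at about 32 s of robot time: all four objectives were set down upright in their own dishes in the order red, yellow, green, blue, and the two eyepieces were left standing.

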